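# Unbolt the lid of a circuit-board test fixture

## Task

Unbolt the lid of the circuit-board test fixture so that it springs ajar: hold the red spring catch down with one fingertip and, while it is down, push the bolt by its black knob with the other fingertip all the way out of the lid's keeper eye, then take your hand away so that the catch springs back up and locks the drawn bolt. Only press and push: lift nothing, do not force the bolt past the raised catch, and leave the heat sink, relay, pliers and screwdriver lying round the fixture where they are.

Things in the scene. Friction and masses are not known exactly. Their poses are not given: they have to be found in the camera images.
- fixture: Grey, aluminium-decked circuit-board test fixture fixed to the bench, 224 mm deep (its x, -124 to +100) by 272 mm wide (its y). Origin on the bench under it; x points from the front (bolt and catch side) to the lid hinge at the back, y to its left, z up. Deck top 50 mm up. Front edge of the shut lid at x = -44, its top 79 mm up. Along the front of the deck lie the bolt and, before it, the catch.
- catch_paddle: Red spring catch paddle, a plate 22 mm (fixture x) by 98 mm (y, along the bolt) by 3 mm. Origin: centre of its top face, on the fixture at x = -106, y = 9, 84 mm up. Up, it slopes 0.18 rad, front edge higher. Pressed, its centre sinks 6 mm before the tooth is clear of the bolt and 10 mm to the stop; it takes 2.5 N at first and 5 to 8 N near the stop, anywhere along its length.
- bolt_knob: Upright black knob on the bolt bar, 16 mm across, 38 mm tall (68 to 106 mm up). Origin on its axis 94 mm up; on the fixture at x = -62, y = -10 when the bolt is home. It is pushed to the fixture's -y (right), 36 to 37.5 mm in all, with 4 to 8 N. A fingertip can stand behind it (on +y), over the bar, in a free space 46 mm wide between the knob and the catch's tooth arm.
- bolt_nose (a point): Middle of the bolt's left (+y) end. The bolt is a notched steel bar 16 mm wide (x = -70 to -54) that slides along y, its top 68 mm up, in two guides (y = -84 to -70 and 62 to 76, tops 72 mm up). Home, its nose reaches to y = 116 through the lid's keeper eye (y = 97 to 103).
- catch_tooth (a point): Lower end of the catch's tooth, on an arm that reaches back over the bolt bar at y = 44 to 58; the arm is 83 mm up, 95 mm when the paddle is down. The catch turns on a pin along y at x = -82, 78 mm up, between paddle and bolt, from y = -47 to 67 (9 mm thick tube, its end cheeks 85 mm up).
- catch (a joint): Catch angle, rad: 0 = up, tooth in a notch of the bolt (locked); above 0.22 = tooth clear of the bolt; 0.40 = fully down. A spring lifts the paddle again when it is let go. With the bolt between its two notches the tooth rests on the bar at about 0.18.
- bolt (a joint): How far the bolt is drawn, m: 0 = home, through the lid's keeper eye and locked by the catch (1.5 to 2 mm of play in the notch); 0.020 = out of the eye; 0.0375 = end stop. From about 0.0345 on the tooth can drop into the second notch and lock it drawn. It stays where it is left (friction).
- lid (a joint): Lid angle, rad: 0 = shut, 0.24 = sprung ajar. The hinge spring lifts it by itself as soon as the bolt is out of the eye.
- lid_front (a point): Middle of the top front edge of the lid; 79 mm up when shut, about 31 mm higher when ajar. Taller bench instruments stand behind the fixture and to the left of it (x over 0.65 m): swing in high and short of them.
- heat_sink: Bystander: black finned heat sink, 24 x 46 x 34 mm, standing loose beside the fixture. Origin under its centre.
- relay: Bystander: small cream-cased relay, 20 x 28 x 26 mm, standing loose in front of the fixture. Origin under its centre.
- needle_pliers: Bystander: long-nose pliers with blue handles, 166 x 50 x 10 mm, lying loose in front of the fixture. Origin under its centre.
- driver_flat: Bystander: screwdriver with a red handle, 178 x 26 x 25 mm, lying loose to the right of the fixture. Origin under its centre.

How it is judged (in metres and radians):
On the way, in this order (a step that is already met when the one before it is completed fails the run):
1. the catch is held down by a finger with the bolt still home (value of joint catch above 0.17 rad and value of joint bolt below 0.005 m and contact force between the fingers and catch_paddle above 0.3 N), for 0.05 s.
2. with the catch still held, the other finger has pushed the bolt out of its notch (value of joint bolt above 0.01 m and contact force between the fingers and catch_paddle above 0.3 N and contact force between the fingers and bolt_knob above 0.3 N).
At the end, for the whole second after the job is handed in: The bolt is drawn at least 33.5 mm, the catch has sprung back up (under 0.08 rad, its tooth in the second notch), and the lid stands ajar (over 0.2 rad) (value of joint bolt above 0.0335 m and value of joint catch below 0.08 rad and value of joint lid above 0.2 rad); the robot touches nothing.
It fails at once if the bolt is forced past the raised catch (value of joint bolt between 0.007 and 0.029 m and value of joint catch below 0.12 rad).
It fails at once if the heat sink is moved more than 20 mm or lifted (distance of heat_sink from where it was at the start of the episode above 0.02 m).
It fails at once if the relay is moved more than 20 mm or lifted (distance of relay from where it was at the start of the episode above 0.02 m).
It fails at once if the pliers are moved more than 20 mm or lifted (distance of needle_pliers from where it was at the start of the episode above 0.02 m).
It fails at once if the screwdriver is moved more than 20 mm or lifted (distance of driver_flat from where it was at the start of the episode above 0.02 m).
It also fails if it takes over 43 s, if anything falls off the work surface, if the arm or the gripper's body presses on something with over 40 N, if the wrist force passes 120 N, or if a joint passes its speed limit or range.

## Robot

A 7-joint arm with a two-finger parallel gripper is mounted at the origin on a cart in front of the work surface, level with it; the furniture and walls round the work are solid. World frame = base frame: x ahead of the robot, y to its left, z up, the work surface at z = 0. Lengths are in m, angles in degrees, forces in N, time in s.
With the tool pointing down it reaches from about 0.4 to 0.875 m from the base axis. Payload 4.4 kg.
Tool frame: the origin (TCP) lies on the centre line of the jaws, within the pads' length; the fingertips stand 14 mm ahead of it and the grasp point (between the pads) lies 5 mm behind it (manip.finger_overhang is the distance from the TCP to the fingertips, in m); z points along the fingers, y is the line along which they close (so a half turn about z gives the same grasp; the last joint's range is limited). The gripper opens to 85 mm and grips with 20 to 120 N. Pads are 22 mm wide; open, the fingers measure 114 mm over their backs; the gripper's body (76 mm by 85 mm) begins 54 mm behind the grasp point. The pads swing forward as they close: fully open they stand 13 mm farther back than shut.
Start: joints at [-3.77, 36.005, 2.206, 86.941, -1.547, 57.084, -1.146], TCP at [0.65, 0, 0.245] pointing down, gripper open.
Joint ranges: [-175.42, 175.42], [-21.48, 121.26], [-71.46, 75.88], [10.55, 141.38], [-63.04, 243.04], [13.31, 113.54], [-168.57, 168.57]. Speed limits (degrees/s): [147.25, 147.25, 180, 180, 180, 180, 180].

## Interface

Orientations are given as a 3x3 rotation matrix whose columns are the frame's x, y, z axes.
In Python, from station import telemetry, eyes, manip gives the robot as it stands. The module is installed in compiled form; this text tells all that it offers.
- The arm moves only by the shell command python3 -m pendant 'ROWS'. ROWS is JSON, one flat list of numbers, 5 for each row, row after row: the shift along the world's x, y, z in mm, then the turn about the world's z in rad, then the opening, from -1 (shut) to 1 (fully open). In form: [dx, dy, dz, turn, jaw, dx, dy, dz, turn, jaw, ...]. A call has 1 to 8 rows; each row shifts and turns the commanded pose from where the row before left it; what a row does not reach is not made up. A row lasts 1/8 s, in which the tool goes at most 62.5 mm and 10.7 degrees, less where a joint would pass 70% of its speed; a pose out of reach is approached as far as the arm can. A call with a gripper value outside its range is refused whole. The fingers move at their own pace and stop on an object; the grip force is fixed at half the most. Time passes only in rows, so rows that do not move let the fingers close. It gives the time, the measured TCP pose, the force, the opening and the grip force at its end, in the units of the state.
- telemetry.state(): the state, without advancing time (a new reading comes with each control period).
- eyes.read_camera(name): name is "side" or "top"; returns the picture (420x560x3 uint8, blue, green, red); there is no depth.
- eyes.get_calibration(name): a dict with "fovy" (degrees; the focal length in pixels is half the picture's height over the tangent of half this angle, whatever the lens; pixels are square), "cx", "cy" (the principal point, pixels), "k1" (the pictures are not rectified: a ray, as slopes to the right and down, at radius r is drawn at 1 + k1 r^2 times it, then the intrinsics apply), "cam_to_world" (4x4, takes a point from camera to world coordinates). Camera axes: x right, y down, z forward; pixel columns grow to the right and rows downward; lengths in m; the calibration is good to about 2 mm. A picture is of the moment at which its call begins. get_calibration takes no time and is no camera call.
- manip.hand_in(): hands the job in; it is judged then, once.
The state is a dict: "clock": time; "joint_positions": joint angles; "joint_vel": joint speeds; "joint_torque": joint torques, N m; "tcp_pos": TCP position; "eef_rot": TCP orientation; "wrist_force": force on the tool from outside, world axes, zero at the start; "ft_torque": the same for the moment, N m; "finger_gap": finger opening in m; "grasp_force": force on a finger pad.
Only numpy, scipy, OpenCV 4.12 (cv2) and the standard library are available. Lean on these libraries where they do the work, as an engineer would, in place of code of your own. Each camera call takes 0.05 s, during which the arm holds its last target. There are 200 camera calls.

## Working session

There is one attempt and no reset: what is moved stays moved. The work goes in short steps, Python scripts to look and compute and a shell command to move; the robot and the scene stay as the last step left them, time stands still between calls to the robot, and variables do not carry over. Pictures are saved under pics/ and viewed, at most 10 in all, crops included, and the job is handed in when it is done.

```bash
mkdir -p pics; cat > h.py <<'E'
import numpy as np, cv2
from station import telemetry, eyes, manip
def cal(n):
    c=eyes.get_calibration(n); f=210/np.tan(np.radians(c["fovy"])/2)
    K=np.array([[f,0,c["cx"]],[0,f,c["cy"]],[0,0,1.]]); return K,np.array([c["k1"],0,0,0.]),np.array(c["cam_to_world"])
def ray(n,u,v):
    K,d,T=cal(n); p=cv2.undistortPoints(np.array([[[u,v]]],float),K,d)[0,0]
    return T[:3,3],T[:3,:3]@np.array([p[0],p[1],1])
def onz(n,u,v,z):
    o,r=ray(n,u,v); return o+r*(z-o[2])/r[2]
def proj(n,P):
    K,d,T=cal(n); R=T[:3,:3].T
    return cv2.projectPoints(np.array(P,float).reshape(-1,1,3),cv2.Rodrigues(R)[0],-R@T[:3,3],K,d)[0][:,0]
E
python3 - <<'E'
from h import *
for n in("top","side"):
    cv2.imwrite(f"pics/{n}0.png",eyes.read_camera(n)); K,d,T=cal(n); print(n,K[0],d,T.round(3))
s=telemetry.state();print(s["clock"],s["tcp_pos"],s["eef_rot"],s["finger_gap"],s["wrist_force"],manip.finger_overhang)
E
```

```text
top [444.24255598   0.         280.22770408] [0.01359287 0.         0.         0.        ] [[ 0.004 -0.999  0.046  0.531]
 [-1.    -0.005 -0.01   0.031]
 [ 0.011 -0.046 -0.999  1.085]
 [ 0.     0.     0.     1.   ]]
side [424.9396018    0.         278.99132759] [-0.05721917  0.          0.          0.        ] [[ 0.867 -0.185  0.464  0.198]
 [-0.499 -0.36   0.788 -0.635]
 [ 0.021 -0.914 -0.404  0.437]
 [ 0.     0.     0.     1.   ]]
0.1 [6.49462349e-01 2.96388804e-05 2.44470023e-01] [[-1.77061395e-05  9.99998487e-01 -1.73931097e-03]
 [ 9.99999999e-01  1.76513446e-05 -3.15191643e-05]
 [-3.14884154e-05 -1.73931153e-03 -9.99998487e-01]] 0.08538425689280107 [-0.22399842  0.12883549  0.66404925] 0.014
```

View pics/top0.png

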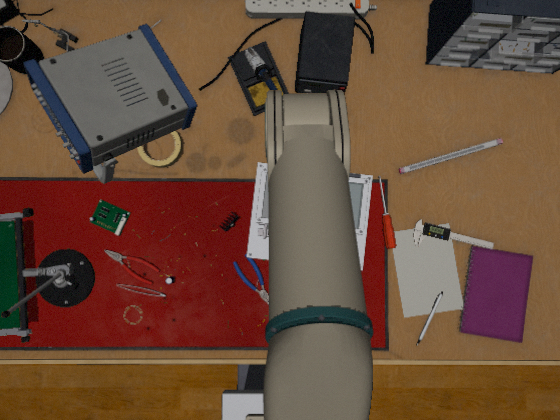

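View pics/side0.png

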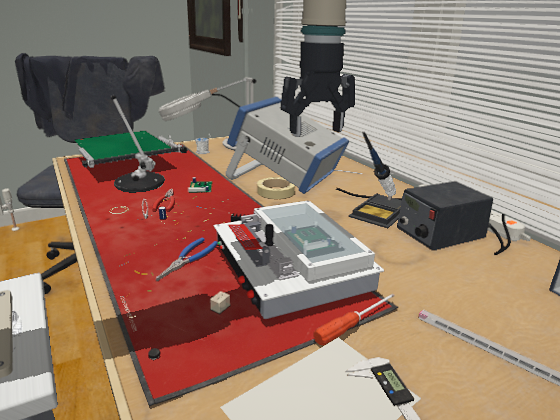

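The top view is blocked by the arm (only the fixture's flanks show, about (247..258,163..258) and (362..372,177..268)). In the side view the knob is near (269,233), the relay at (220,300), the pliers at (190,258) and the driver at (340,328). I'll swing the arm aside to clear the top view.

```bash
python3 -m pendant '[-25,-50,10,0,1,-25,-50,10,0,1,-25,-50,10,0,1,-25,-50,0,0,1,-25,-50,0,0,1,-25,-50,0,0,1]'
python3 - <<'E'
from h import *
t=eyes.read_camera("top");s=eyes.read_camera("side")
cv2.imwrite("pics/top1.png",t);cv2.imwrite("pics/side1.png",s)
cv2.imwrite("pics/tc1.png",cv2.resize(t[145:315,220:400],None,fx=3.5,fy=3.5,interpolation=cv2.INTER_CUBIC))
cv2.imwrite("pics/sc1.png",cv2.resize(s[190:350,200:400],None,fx=3.5,fy=3.5,interpolation=cv2.INTER_CUBIC))
E
```

```text
clock: 0.85
tcp_pos: [0.4989, -0.3013, 0.2751]
eef_rot: [[-0.0, 1.0, -0.0], [1.0, 0.0, 0.0], [0.0, -0.0, -1.0]]
wrist_force: [1.2, 0.3, 0.2]
finger_gap: 0.0852
grasp_force: 0.0
```

View pics/tc1.png

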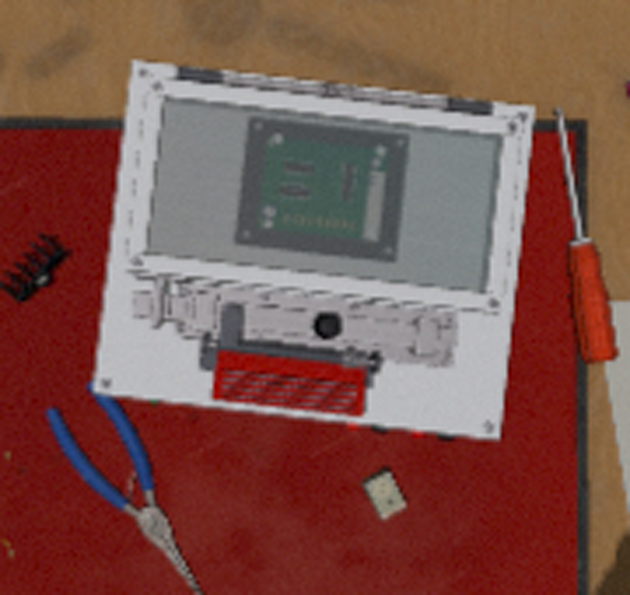

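View pics/sc1.png

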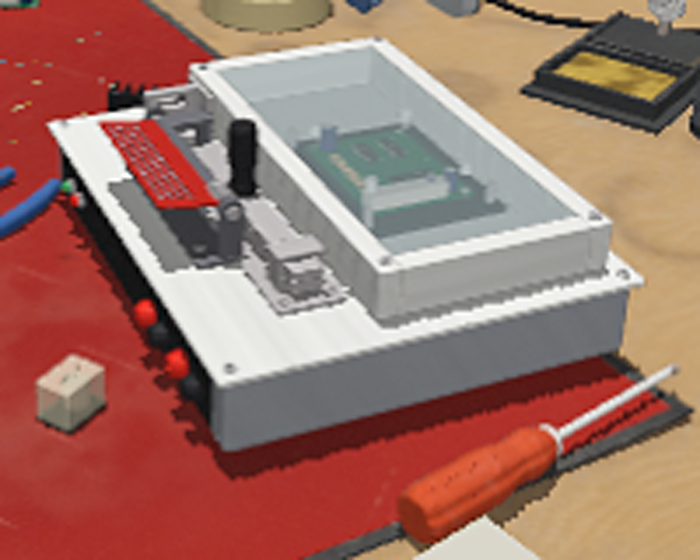

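The top crop shows the whole fixture: deck front corners at crop (95,393) and (498,437), knob top at (327,324), paddle corners at (218,352), (369,371), (213,398), (362,413). The side crop confirms the layout, with the knob right (−y) of the tooth arm.

```bash
python3 - <<'E'
from h import *
f=lambda u,v,z:onz("top",220+u/3.5,145+v/3.5,z)[:2]
A=f(95,393,.05);B=f(498,437,.05);k=f(327,325,.106)
p=[f(218,352,.082),f(369,371,.082),f(362,413,.086),f(213,398,.086)]
print(A,B,np.linalg.norm(A-B)); y=(A-B)/np.linalg.norm(A-B);x=np.array([y[1],-y[0]]);yaw=np.arctan2(x[1],x[0])
O1=(A+B)/2+.124*x
c=np.mean(p,0);print("yaw",yaw,"O deck",O1,"O knob",k+.062*x+.01*y,"O paddle",c+.106*x-.009*y)
y2=(p[0]-p[1]+p[3]-p[2]);print("paddle len",np.linalg.norm(y2)/2,"yaw paddle",np.arctan2(-y2[0],y2[1]))
# side check of the knob: closest distance of rays
R=np.c_[x,y]
O=(O1+k+.062*x+.01*y+c+.106*x-.009*y)/3;print("O",O)
for n,l,z in(("knobtop",(-.062,-.01),.106),("FR",(-.124,-.136),.05),("paddle FR",(-.117,-.04),.086)):
  q=proj("side",[*(O+R@l),z])[0];print(n,(q-[200,190])*3.5)
E
```

```text
[0.4765713  0.09611559] [ 0.44848326 -0.17139184] 0.2689779974852647
yaw -0.10461576471460768 O deck [ 0.58584934 -0.05058683] O knob [ 0.58536965 -0.04955103] O paddle [ 0.58939358 -0.05149323]
paddle len 0.09698307818193491 yaw paddle -0.1086851866647149
O [ 0.58687086 -0.0505437 ]
knobtop [247.40695247 122.9780021 ]
FR [226.91757956 384.64386513]
paddle FR [164.68688251 205.76843577]
```

Measurements agree to about 2 to 4 mm: O≈(0.587,−0.0505), yaw≈−0.105. My plan is to put the jaw line along fixture x with a gap of about 35 mm, one tip on the paddle and the other behind the knob. The TCP goes over fixture (−84, +19) mm, which is world (0.505,−0.023).

```bash
python3 -m pendant '[1,46,0,-0.0525,-0.18,1,46,0,-0.0525,-0.18,1,46,0,0,-0.18,1,46,0,0,-0.18,1,47,0,0,-0.18,1,47,0,0,-0.18,0,0,-40,0,-0.18,0,0,-40,0,-0.18]'; python3 -m pendant '[0,0,-20,0,-0.18,0,0,0,0,-0.18,0,0,0,0,-0.18]'
python3 - <<'E'
from h import *
s=eyes.read_camera("side")
cv2.imwrite("pics/sc2.png",cv2.resize(s[150:310,190:350],None,fx=3.7,fy=3.7,interpolation=cv2.INTER_CUBIC))
t=telemetry.state();print(t["clock"],t["wrist_force"],t["tcp_pos"],t["finger_gap"])
E
```

```text
clock: 1.95
tcp_pos: [0.5063, -0.0205, 0.1947]
eef_rot: [[0.102, 0.995, 0.001], [0.995, -0.102, 0.0], [0.001, 0.001, -1.0]]
wrist_force: [-0.8, -0.4, -0.8]
finger_gap: 0.0348
grasp_force: 0.0
clock: 2.33
tcp_pos: [0.5066, -0.0218, 0.176]
eef_rot: [[0.105, 0.995, 0.001], [0.995, -0.105, 0.0], [0.0, 0.001, -1.0]]
wrist_force: [-0.8, 0.3, -0.2]
finger_gap: 0.0353
grasp_force: 0.0
2.375 [0.4574819  0.06356043 0.43872577] [ 0.50677745 -0.02185734  0.17625251] 0.03496785344106862
```

View pics/sc2.png

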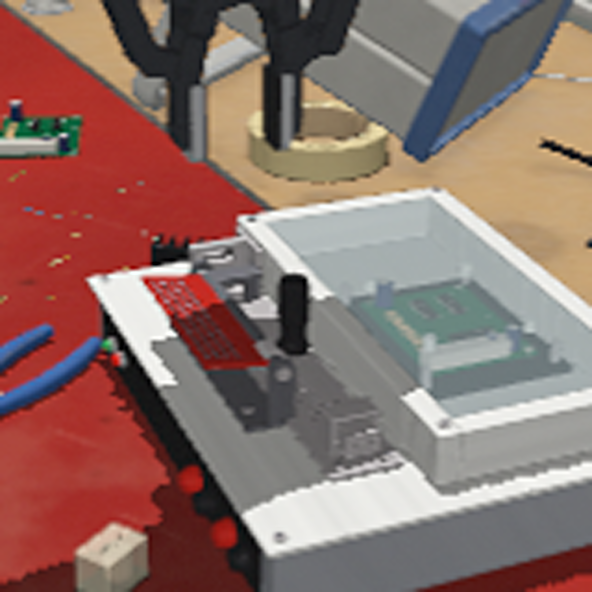

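The side view shows both fingers hanging over the catch, with lit −y faces whose lower ends are near crop (197,160) and (288,150). I'll check these against the predicted tip height.

```bash
python3 - <<'E'
from h import *
t=telemetry.state();T=np.array(t["tcp_pos"]);R=np.array(t["eef_rot"])
for s in(-1,1):
  for z in(.006,.014,.02):
    P=[T+R@[-.011,s*g,z] for g in(.0175,.032)]
    print(s,z,((proj("side",P)-[190,150])*3.7).round(0).tolist())
E
```

```text
-1 0.006 [[207.0, 148.0], [177.0, 152.0]]
-1 0.014 [[207.0, 164.0], [177.0, 169.0]]
-1 0.02 [[208.0, 176.0], [178.0, 181.0]]
1 0.006 [[278.0, 138.0], [307.0, 134.0]]
1 0.014 [[278.0, 154.0], [307.0, 150.0]]
1 0.02 [[278.0, 166.0], [306.0, 162.0]]
```

```bash
python3 -m pendant '[-1,0,-25,0,-0.18,0,0,-25,0,-0.18,0,0,-15,0,-0.18,0,0,-5,0,-0.18,0,0,0,0,-0.18,0,0,0,0,-0.18]'|egrep 'pos|for'; for i in 1; do :; done
python3 -m pendant '[0,0,-4,0,-0.18,0,0,-4,0,-0.18,0,0,0,0,-0.18,0,0,0,0,-0.18]'|egrep 'pos|for'
```

```text
tcp_pos: [0.5056, -0.022, 0.1061]
wrist_force: [0.6, -0.1, 0.4]
grasp_force: 0.0
tcp_pos: [0.5049, -0.022, 0.0972]
wrist_force: [-0.8, 0.5, -0.6]
grasp_force: 0.0
```

```bash
python3 -m pendant '[0,0,-2,0,-0.18,0,0,-2,0,-0.18,0,0,0,0,-0.18,0,0,0,0,-0.18]'|egrep 'pos|for'
python3 - <<'E'
from h import *
s=eyes.read_camera("side")
cv2.imwrite("pics/sc3.png",cv2.resize(s[190:290,210:330],None,fx=5,fy=5,interpolation=cv2.INTER_CUBIC))
E
```

```text
tcp_pos: [0.5044, -0.0219, 0.0933]
wrist_force: [-2.7, 0.4, 3.4]
grasp_force: 1.7
```

View pics/sc3.png

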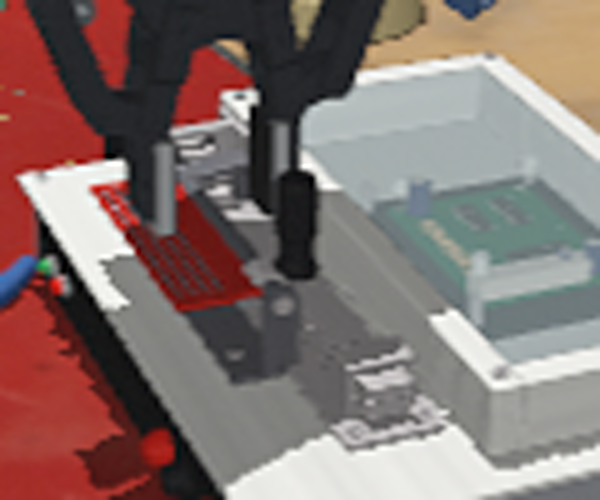

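The paddle is in contact (tip at crop (165,232) on the red plate) and the other finger stands behind the knob, free of the lid and arm. I'll press further.

```bash
python3 -m pendant '[0,0,-2,0,-0.18,0,0,-1,0,-0.18,0,0,0,0,-0.18,0,0,0,0,-0.18]'|egrep 'pos|for'
python3 -m pendant '[0,0,-1,0,-0.18,0,0,0,0,-0.18,0,0,0,0,-0.18]'|egrep 'pos|for'
python3 -m pendant '[0,0,-1,0,-0.18,0,0,0,0,-0.18,0,0,0,0,-0.18]'|egrep 'pos|for'
```

```text
tcp_pos: [0.5047, -0.0219, 0.0903]
wrist_force: [-3.4, 0.8, 4.9]
grasp_force: 2.7
tcp_pos: [0.5048, -0.022, 0.0893]
wrist_force: [-2.7, 0.3, 6.6]
grasp_force: 2.9
tcp_pos: [0.5049, -0.022, 0.0884]
wrist_force: [-2.3, 1.5, 4.5]
grasp_force: 3.1
```

```bash
python3 -m pendant '[-0.4,-4,0,0,-0.18,-0.4,-4,0,0,-0.18,0,0,0,0,-0.18,0,0,0,0,-0.18]'|egrep 'pos|for'
python3 -m pendant '[-0.2,-2,0,0,-0.18,-0.2,-2,0,0,-0.18,0,0,0,0,-0.18,0,0,0,0,-0.18]'|egrep 'pos|for'
python3 -m pendant '[-0.1,-1,0,0,-0.18,-0.1,-1,0,0,-0.18,0,0,0,0,-0.18,0,0,0,0,-0.18]'|egrep 'pos|for'
```

```text
tcp_pos: [0.5052, -0.029, 0.0887]
wrist_force: [-0.5, 2.1, 6.5]
grasp_force: 3.2
tcp_pos: [0.5051, -0.0314, 0.0887]
wrist_force: [-0.5, 5.4, 5.6]
grasp_force: 4.4
tcp_pos: [0.5049, -0.0328, 0.0887]
wrist_force: [-1.1, 7.7, 5.4]
grasp_force: 4.8
```

```bash
python3 -m pendant '[-0.2,-2,0,0,-0.18,-0.2,-2,0,0,-0.18,0,0,0,0,-0.18,0,0,0,0,-0.18]'|egrep 'pos|for'
python3 -m pendant '[-0.2,-2,0,0,-0.18,-0.2,-2,0,0,-0.18,0,0,0,0,-0.18,0,0,0,0,-0.18]'|egrep 'pos|for'
```

```text
tcp_pos: [0.5045, -0.0369, 0.0887]
wrist_force: [-1.4, 7.6, 6.5]
grasp_force: 4.6
tcp_pos: [0.5041, -0.041, 0.0887]
wrist_force: [-0.3, 6.6, 6.7]
grasp_force: 4.6
```

```bash
python3 -m pendant '[-0.4,-4,0,0,-0.18,-0.4,-4,0,0,-0.18,-0.4,-4,0,0,-0.18,-0.4,-4,0,0,-0.18,0,0,0,0,-0.18,0,0,0,0,-0.18]'|egrep 'pos|for'
python3 -m pendant '[-0.2,-2,0,0,-0.18,-0.2,-2,0,0,-0.18,-0.2,-2,0,0,-0.18,0,0,0,0,-0.18,0,0,0,0,-0.18]'|egrep 'pos|for'
python3 -m pendant '[-0.1,-1,0,0,-0.18,-0.1,-1,0,0,-0.18,0,0,0,0,-0.18,0,0,0,0,-0.18]'|egrep 'pos|for'
```

```text
tcp_pos: [0.5022, -0.0579, 0.0886]
wrist_force: [-1.9, 5.2, 7.6]
grasp_force: 3.8
tcp_pos: [0.5016, -0.0636, 0.0887]
wrist_force: [-2.1, 6.5, 6.5]
grasp_force: 4.1
tcp_pos: [0.5014, -0.0654, 0.0887]
wrist_force: [-1.2, 6.3, 7.4]
grasp_force: 4.3
```

```bash
python3 -m pendant '[-0.1,-1,0,0,-0.18,-0.1,-1,0,0,-0.18,0,0,0,0,-0.18,0,0,0,0,-0.18]'|egrep 'pos|for'
python3 -m pendant '[-0.1,-1,0,0,-0.18,0,0,0,0,-0.18,0,0,0,0,-0.18]'|egrep 'pos|for'
python3 -m pendant '[-0.1,-1,0,0,-0.18,0,0,0,0,-0.18,0,0,0,0,-0.18]'|egrep 'pos|for'
```

```text
tcp_pos: [0.5011, -0.0673, 0.0887]
wrist_force: [-2.0, 5.7, 8.1]
grasp_force: 4.8
tcp_pos: [0.5012, -0.0674, 0.0887]
wrist_force: [-1.7, 8.2, 7.5]
grasp_force: 5.4
tcp_pos: [0.5011, -0.0674, 0.0887]
wrist_force: [-1.7, 11.1, 7.7]
grasp_force: 6.7
```

The end stop is reached: y holds while the force rises. I'll ease off the knob, then lift.

```bash
python3 -m pendant '[0.3,3,0,0,-0.18,0.3,3,0,0,-0.18,0,0,3,0,-0.18,0,0,5,0,-0.18,0,0,10,0,-0.18,0,0,20,0,-0.18,0,0,30,0,-0.18,0,0,40,0,-0.18]'|egrep 'pos|for'
python3 -m pendant '[0,0,40,0,-0.18,0,0,30,0,-0.18,-5,-50,0,0,-0.18,0,-50,0,0,-0.18,0,-50,0,0,-0.18,0,-50,0,0,-0.18,0,0,0,0,-0.18,0,0,0,0,-0.18]'
python3 - <<'E'
from h import *
t=eyes.read_camera("top");s=eyes.read_camera("side")
a=cv2.resize(t[145:285,240:390],(400,373),interpolation=cv2.INTER_CUBIC);b=cv2.resize(s[190:330,200:350],(400,373),interpolation=cv2.INTER_CUBIC)
cv2.imwrite("pics/end.png",np.hstack([a,b]))
E
```

```text
tcp_pos: [0.5004, -0.0655, 0.1971]
wrist_force: [0.1, 0.2, 0.8]
grasp_force: 0.0
clock: 13.05
tcp_pos: [0.4958, -0.265, 0.2663]
eef_rot: [[0.104, 0.995, 0.0], [0.995, -0.104, 0.001], [0.001, 0.0, -1.0]]
wrist_force: [0.8, 0.5, 0.2]
finger_gap: 0.0349
grasp_force: 0.0
```

View pics/end.png

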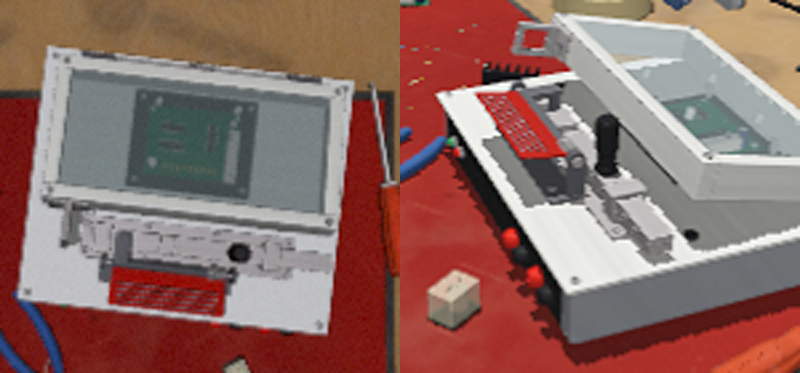

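The lid stands ajar, the knob (at (238,253)) has moved to the right, and the paddle looks raised. I'll compare the paddle's pixels with the first picture and check the knob's travel, then hand in.

```bash
python3 - <<'E'
from h import *
def m(s):
    c=s[220:255,225:275].astype(int);k=(c[...,2]>120)&(c[...,1]<60)&(c[...,0]<60);return k
a=m(cv2.imread("pics/side1.png"));b=m(eyes.read_camera("side"));print(a.sum(),b.sum(),(a^b).sum())
k0=onz("top",220+327/3.5,145+325/3.5,.106);k1=onz("top",240+238/2.667,145+253/2.667,.106);print(np.linalg.norm(k1-k0))
E
```

```text
254 252 6
0.03511911878525945
```

```bash
python3 -c "
from station import manip
print(manip.hand_in())"
```

```text
the job is handed in; nothing more can be done
None
```

The job is handed in at about 13 s of the 43 s allowed: the bolt was pushed to its end stop, the catch has sprung back up to lock it, the lid stands ajar and the arm is clear; no verdict came back, and I did not measure the bystanders' positions.

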